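Load a notched blade into the drawn-out carrier of a specimen trimmer

ROBOT

A 6-joint arm with a two-finger parallel gripper is mounted at the origin on the work surface. World frame = base frame: x ahead of the robot, y to its left, z up, the work surface at z = 0. Lengths are in mm, angles in rad, forces in N, time in s.
With the tool pointing down it reaches from about 425 to 925 mm from the base axis. Payload 12.5 kg.
Tool frame: the origin (TCP) lies on the centre line of the jaws, within the pads' length; the fingertips stand r.tips_ahead ahead of it and the grasp point (between the pads) lies 5 mm behind it (r.tips_ahead is the distance from the TCP to the fingertips, in mm); z points along the fingers, y is the line along which they close (so a half turn about z gives the same grasp; the last joint's range is limited). The gripper opens to 85 mm and grips with 20 to 120 N. Pads are 22 mm wide; open, the fingers measure 114 mm over their backs; the gripper's body (76 mm by 85 mm) begins 54 mm behind the grasp point. The pads swing forward as they close: fully open they stand 13 mm farther back than shut.
Start: joints at [1.092, 0.491, 1.559, -0, 1.092, -0.106], TCP at [227.624, 582.092, 245.327] pointing down, gripper open.
Joint ranges: [-3.1, 3.1], [-0.84, 2.19], [0.05, 2.79], [-1.13, 4.28], [0.06, 2.93], [-2.69, 2.69]. Speed limits (rad/s): [2.22, 2.22, 2.79, 3.14, 3.14, 3.14].

INTERFACE

Orientations are given as a unit quaternion [w, x, y, z].
In Python, from rig import r gives the robot as it stands. The module is installed in compiled form; this text tells all that it offers.
- The arm moves only by the tool send_rows, never from a script. Its argument "rows" is a list of rows, each an object with "xyz": the shift along the tool's x, y, z in mm, a list of three; "twist": the turn, a rotation vector about the tool's x, y, z in rad, a list of three; "hand": the closure, from -1 (fully open) to 1 (shut), so that 0 is half open. In form: [{"xyz": [dx, dy, dz], "twist": [wx, wy, wz], "hand": hand}, ...]. A call has 1 to 12 rows; each row shifts and turns the commanded pose from where the row before left it, along the tool's axes as they then stand; what a row does not reach is not made up. A row lasts 1/10 s, in which the tool goes at most 50 mm and 8.59 degrees, less where a joint would pass 70% of its speed; a pose out of reach is approached as far as the arm can. A call with a gripper value outside its range is refused whole. The fingers move at their own pace and stop on an object; "newtons" is the grip in N (left out, the last holds). Time passes only in rows, so rows that do not move let the fingers close. It gives the time, the measured TCP pose, the force, the opening and the grip force at its end, in the units of the state.
- r.observe(): the state, without advancing time (a new reading comes with each control period).
- r.snapshot(name): name is "scene" or "top"; returns the picture (420x560x3 uint8, red, green, blue); there is no depth.
- r.calibration(name): a dict with "vfov" (degrees; the focal length in pixels is half the picture's height over the tangent of half this angle, whatever the lens; pixels are square), "cx", "cy" (the principal point, pixels), "k1" (the pictures are not rectified: a ray, as slopes to the right and down, at radius r is drawn at 1 + k1 r^2 times it, then the intrinsics apply), "view" (4x4, takes a point from world to camera coordinates). Camera axes: x right, y down, z forward; pixel columns grow to the right and rows downward; lengths in mm; the calibration is good to about 2 mm. A picture is of the moment at which its call begins. calibration takes no time and is no camera call.
- r.close_job(): hands the job in; it is judged then, once.
The state is a dict: "time": time; "qpos": joint angles; "joint_velocities": joint speeds; "joint_torque": joint torques, N m; "tool_pos": TCP position; "eef_rot": TCP orientation; "contact_force": force on the tool from outside, world axes, zero at the start; "ft_torque": the same for the moment, N m; "finger_gap": opening from 0.0 (shut) to 1.0 (fully open); "finger_force": force on a finger pad.
Only numpy, scipy, OpenCV 4.12 (cv2) and the standard library are available. Lean on these libraries where they do the work, as an engineer would, in place of code of your own. Each camera call takes 0.05 s, during which the arm holds its last target. There are 200 camera calls.

TASK

On the specimen trimmer, draw the empty blade carrier out of its housing by its upright fin until it meets the front stop, and leave it there. Then take the blade that has a notch in its end and lay it flat, rib up, fully down in the carrier's seat with the notch over the locating pin; set it down, do not drop it. Leave the blade without a notch, the two jars and the screwdriver where they are.

Things in the scene. Friction and masses are not known exactly. Their poses are not given: they have to be found in the camera images.
- trimmer: Fixed low grey housing (160 long, 124 wide, 78 mm high, 12 mm dial on the roof) with an aluminium bed 96 mm wide running out of its mouth, roughly to the robot's left (+y), yawed up to 20 deg. Origin: bench level, on the bed's centre line, at the housing's mouth. x points into the housing, so the carrier is drawn to -x; z up. The bed's T-slot floor is 10 mm above the bench.
- stop (a point): Middle of the inner face of the dark steel stop across the bed's front end, trimmer x = -155 mm. The bed's side lips (tops 22.5 mm above the bench) overhang the carrier's flange all along, with 1.5 mm play above and at each side: the carrier only slides along the bed and jams if lifted, tipped or twisted. Axes as the trimmer's.
- carrier: Loose dark steel blade carrier, 160 long (x), 70 wide, about 0.4 kg, slides by plain friction (a few N). Origin: centre of its underside, 10 mm above the bench; x into the housing as the trimmer's. In the trimmer's frame its origin starts at x = 20 to 45 mm and is at x = -75 mm against the stop. Deck 52 mm wide, 14 mm above the underside.
- seat (a point): Centre of the seat's floor on the carrier's deck: carrier x = +10 mm, y = 0, 14 mm above its underside (24 mm above the bench). Shallow rectangular recess 96 (x) by 42 mm, walls 3 mm high. It is under the housing's roof until the carrier is drawn out. Axes as the carrier's.
- fin (a point): Grip point on the centre line of the carrier's upright fin, carrier x = -63 mm, 40 mm above its underside. The fin is 24 long (along x), 10 mm thick (y) and stands from 14 to 46 mm above the carrier's underside (24 to 56 mm above the bench). It always stands outside the housing; grip it from above across its thickness.
- pin (a point): Foot of the locating pin, on the seat's floor at carrier x = +47 mm, y = 0 (the seat's end towards the housing). Round steel pin, diameter 7, 9 mm high, tapered top. Axes as the carrier's. A blade laid in right has this point at about x = +37 mm, y = 0 of the blade's frame, and its x axis along the carrier's x (notch towards the housing).
- blade: Loose steel blade with a notch, about 0.13 kg: plate 90 (x) by 36 (y) by 5 mm. Notch: open slot 10 wide, 14 mm deep in the middle of the +x end. Origin: centre of its underside. It lies flat, rib up, on a fixed 2 mm mat on the bench to the robot's left, its notch (+x) within 35 deg of the robot's right (-y).
- rib (a point): Grip point in the middle of the notched blade's rib, blade x = -2 mm, 13 mm above its underside. The rib runs along x, 50 long, 10 mm thick (y), and stands from 5 to 21 mm above the blade's underside; grip it from above across its thickness.
- plain_blade: Loose steel blade like the other (90 x 36 x 5 mm, same rib) but with no notch: both ends straight. On the same mat; either blade may be the nearer. Leave it alone. Origin: centre of its underside.
- jar: Bystander: amber glass jar with black lid, diameter 72, 110 mm high. Origin: centre of its underside.
- small_jar: Bystander: small clear jar with black lid, diameter 48, 65 mm high. Origin: centre of its underside.
- driver: Bystander: screwdriver 170 mm long lying on the bench.
There are look-alikes about, which are no part of the job. Leave any pink look-alike of the blade alone.

How it is judged:
By the outcome, as a careful person would: the job done as asked, in the order asked, and still so for the second after the job is handed in, with the robot touching nothing.
It also fails if it takes over 51 s, if anything falls off the work surface, if the arm or the gripper's body presses on something with over 40 N, if the wrist force passes 120 N, or if a joint passes its speed limit or range.

## Working session

There is one attempt and no reset: what is moved stays moved. The work goes in short steps, Python scripts to look and compute and a tool call to move; the robot and the scene stay as the last step left them, time stands still between calls to the robot, and variables do not carry over. Pictures are saved under pics/ and viewed, at most 10 in all, crops included, and the job is handed in when it is done.

Besides the shell and the picture viewer there is one more tool, called after "Request:" as name(argument=value, ...) on one line, values as JSON. send_rows: Moves the arm, as the interface text tells. Its arguments: {"type":"object","properties":{"rows":{"type":"array","items":{"type":"object","properties":{"xyz":{"type":"array","items":{"type":"number"}},"twist":{"type":"array","items":{"type":"number"}},"hand":{"type":"number"}}}},"newtons":{"type":"number"}},"required":["rows"]}

```bash
mkdir -p pics; cat > h.py <<'E'
import numpy as np, cv2
from rig import r
def cam(n):
    c=r.calibration(n); f=210/np.tan(np.radians(c["vfov"])/2); return c,f,np.array(c["view"])
def ray(n,u,v):
    c,f,V=cam(n); d=np.array([(u-c["cx"])/f,(v-c["cy"])/f]); rd=np.hypot(*d); s=rd
    for _ in range(30): s=rd/(1+c["k1"]*s*s)
    if rd>0: d=d*s/rd
    R=V[:3,:3]; return -R.T@V[:3,3], R.T@np.array([d[0],d[1],1])
def at(n,u,v,z):
    o,d=ray(n,u,v); return o+d*(z-o[2])/d[2]
def proj(n,p):
    c,f,V=cam(n); q=V[:3,:3]@np.array(p,float)+V[:3,3]; d=q[:2]/q[2]; d=d*(1+c["k1"]*(d@d)); return d*f+[c["cx"],c["cy"]]
def snap(n,name):
    im=np.ascontiguousarray(r.snapshot(n)[:,:,::-1]); cv2.imwrite(f"pics/{name}.png",im); return im
E
python3 - <<'E'
from h import *
snap("top","top0"); snap("scene","scene0")
print(r.calibration("top"),r.calibration("scene"),r.tips_ahead); print(r.observe())
E
```

```text
{'vfov': 47.48077787290448, 'cx': 285.2157231724043, 'cy': 209.2684108782268, 'k1': 0.023741347141546697, 'view': array([[-8.80518600e-03, -9.99819857e-01, -1.68143500e-02,
         7.06292347e-01],
       [-9.94980847e-01,  1.04362328e-02, -9.95198387e-02,
         5.75378448e+02],
       [ 9.96773893e-02,  1.58536655e-02, -9.94893502e-01,
         1.26198102e+03],
       [ 0.00000000e+00,  0.00000000e+00,  0.00000000e+00,
         1.00000000e+00]])} {'vfov': 56.18951062857965, 'cx': 276.7408928981933, 'cy': 210.85248072124006, 'k1': -0.049994368522431616, 'view': array([[-2.72881473e-01,  9.61809517e-01,  2.14045531e-02,
         1.54061116e+02],
       [ 5.31388084e-01,  1.69236056e-01, -8.30051722e-01,
        -2.42972101e+02],
       [-8.01974068e-01, -2.15131612e-01, -5.57275501e-01,
         1.49339346e+03],
       [ 0.00000000e+00,  0.00000000e+00,  0.00000000e+00,
         1.00000000e+00]])} 14.0
{'time': 0.1, 'qpos': array([ 1.09237753e+00,  4.91469976e-01,  1.55936727e+00,  1.30649511e-05,
        1.09171944e+00, -1.05573058e-01]), 'joint_velocities': array([-0.00023399, -0.00219359, -0.00133459, -0.00124007,  0.0008794 ,
        0.00092622]), 'joint_torque': array([ 3.37908525e-03, -6.19453454e+01, -2.62029094e+01, -3.59603803e-05,
        2.92840406e-03, -7.39684197e-06]), 'tool_pos': array([227.54402022, 581.91354611, 244.81169589]), 'eef_rot': array([-1.44305121e-04,  1.85347879e-01,  9.82672851e-01, -4.59943405e-04]), 'contact_force': array([0.00848404, 0.2511904 , 0.40072971]), 'ft_torque': array([ 0.02084296,  0.02021775, -0.08241436]), 'finger_force': 0.0, 'finger_gap': 1.0024842581271673}
```

View pics/top0.png

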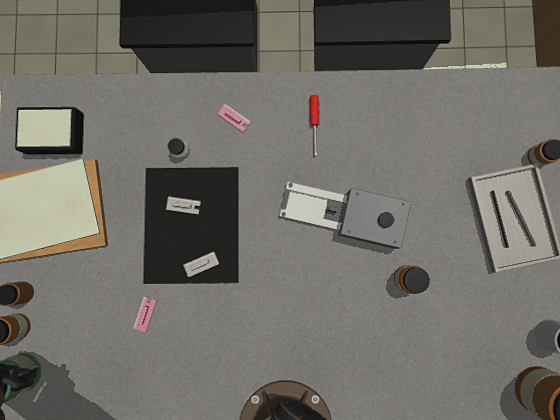

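View pics/scene0.png

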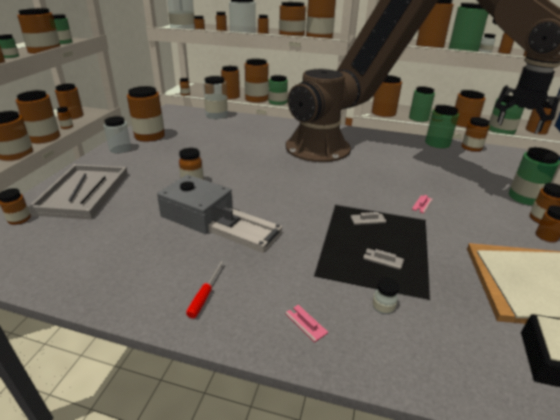

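Top view: the candidates are the blade at (183,205) on the mat, the blade at (201,264) on the mat, and pink ones at (234,117) and (145,314). The trimmer's bed is at about (315,204) and its housing at (376,218). I'll enlarge the two mat blades and the trimmer.

```bash
python3 - <<'E'
from h import *
im=cv2.imread("pics/top0.png")
# stack crops: blades 155..235 x 185..285 ; trimmer 270..415 x 170..255
a=cv2.resize(im[190:220,155:215],None,fx=6.5,fy=6.5,interpolation=cv2.INTER_CUBIC)
b=cv2.resize(im[248:278,171:231],None,fx=6.5,fy=6.5,interpolation=cv2.INTER_CUBIC)
t=cv2.resize(im[175:237,272:360],None,fx=6.29,fy=6.29,interpolation=cv2.INTER_CUBIC)
o=np.zeros((595,790,3),np.uint8)
o[:195,:390]=a;o[:195,395:785]=b;t=t[:390];o[200:200+t.shape[0],:t.shape[1]]=t
cv2.imwrite("pics/crop1.png",o)
E
```

```text
(no output)
```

View pics/crop1.png

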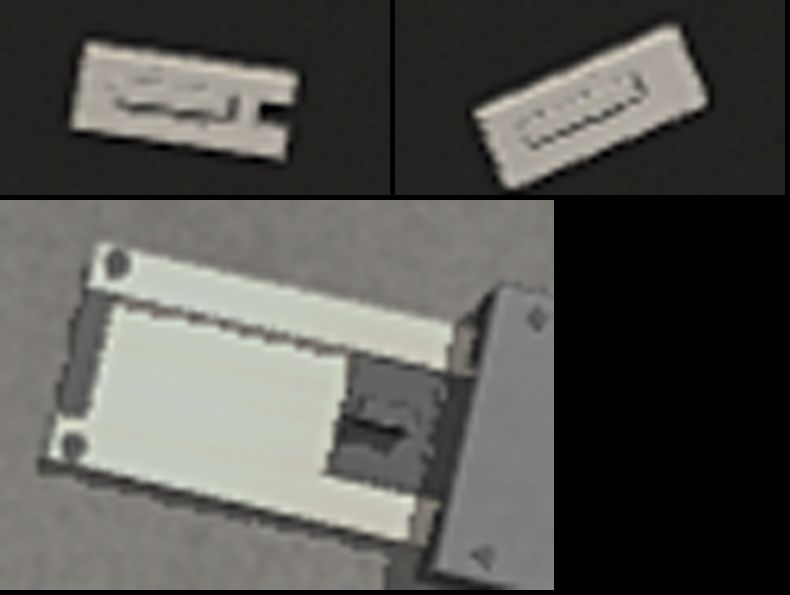

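The first crop, blade (183,205), has the open notch in its right-hand end, at about (197,207). Blade (201,264) has straight ends, so it's the plain one. The target is therefore (183,205). The fin stands on the dark carrier at about (332,241)·crop → (333,208).

```bash
cat > m.py <<'E'
from h import *
S=2.0 # px per mm
def rect(im,n,z,x0,x1,y0,y1):
    # output: col -> y from y1 down to y0 (left=+y), row -> x from x1 down
    src=np.array([[x1,y1],[x1,y0],[x0,y0],[x0,y1]],float)
    W,H=int((y1-y0)*S),int((x1-x0)*S)
    gx=x1-np.arange(H)/S; gy=y1-np.arange(W)/S
    c,f,V=cam(n); X,Y=np.meshgrid(gx,gy,indexing='ij')
    q=np.stack([X,Y,np.full_like(X,z)],-1)@V[:3,:3].T+V[:3,3]; d=q[...,:2]/q[...,2:]
    d=d*(1+c["k1"]*(d**2).sum(-1,keepdims=True))*f+[c["cx"],c["cy"]]
    return cv2.remap(im,d[...,0].astype(np.float32),d[...,1].astype(np.float32),cv2.INTER_CUBIC)
def biggest(mask,x1,y1):
    cs,_=cv2.findContours(mask.astype(np.uint8),cv2.RETR_EXTERNAL,cv2.CHAIN_APPROX_NONE)
    c=max(cs,key=cv2.contourArea); b=cv2.boxPoints(cv2.minAreaRect(c))
    return np.stack([x1-b[:,1]/S,y1-b[:,0]/S],1)
E
python3 - <<'E'
from m import *
im=cv2.imread("pics/top0.png")
for n in("top","scene"):
    print(n,ray(n,280,210)[0].round())
p=[at("top",u,v,7)[:2] for u,v in((183,205),(201,264))]; print(p)
for (x,y) in p:
    x1,y1=x+80,y+80; g=cv2.cvtColor(rect(im,"top",7,x-80,x1,y-80,y1),cv2.COLOR_BGR2GRAY)
    b=biggest(g>95,x1,y1); d=[np.linalg.norm(b[i]-b[(i+1)%4]) for i in range(4)]
    i=int(np.argmax(d)); e=b[(i+1)%4]-b[i]; e=e if e[1]<0 else -e
    print("blade",b.mean(0).round(1),np.round(d,1),"yaw x axis deg",np.degrees(np.arctan2(e[1],e[0])).round(2))
# trimmer: bed lips edges at z=22.5
x,y=at("top",315,204,22.5)[:2]; x1,y1=x+120,y+120
R=rect(im,"top",22.5,x-120,x1,y-120,y1); cv2.imwrite("pics/bed.png",R); g=cv2.cvtColor(R,cv2.COLOR_BGR2GRAY)
m=(g>170); T=[];B=[]
n,l,st,_=cv2.connectedComponentsWithStats(m.astype(np.uint8)); k=1+np.argmax(st[1:,4]); m=l==k; print(st[k])
c0,c1=st[k][0]+45,st[k][0]+260
for c in range(c0,c1,3):
    r_=np.where(m[:,c])[0]; T.append((c,r_[0]));B.append((c,r_[-1]))
for E in(T,B):
    E=np.array(E,np.float32); vx,vy,px,py=cv2.fitLine(E,cv2.DIST_HUBER,0,.01,.01).ravel()
    print("edge dir deg",np.degrees(np.arctan2(-vy,-vx)).round(2),"pt",x1-py/S,y1-px/S)
print(x1,y1)
print("front corners",[at("top",272+(a+.5)/6.29-.5,175+(b-200+.5)/6.29-.5,22.5)[:2].round(1) for a,b in((97,243),(47,458))])
print("carrier front",[at("top",272+(a+.5)/6.29-.5,175+(b-200+.5)/6.29-.5,19)[:2].round(1) for a,b in((350,352),(328,470))])
print("fin blob",[at("top",272+(a+.5)/6.29-.5,175+(b-200+.5)/6.29-.5,56)[:2].round(1) for a,b in((360,395),(420,405),(355,420),(410,432))])
im2=cv2.resize(R,(600,600)); cv2.imwrite("pics/bed.png",im2[60:540])
E
```

```text
top [ 447.  -25. 1313.]
scene [1369.  214.  627.]
[array([592.3228982 , 277.36333747]), array([430.17342543, 226.1510444 ])]
blade [592.6 277.7] [37.8 92.4 37.8 92.4] yaw x axis deg -98.97
blade [364.9 226.4] [ 28.5 159.5  28.5 159.5] yaw x axis deg -90.0
[   47   170   313   203 32233]
edge dir deg -166.21 pt 612.2125821913835 -67.4578531033838
edge dir deg -166.29 pt 541.5737577284929 -64.36143281529786
709.5124021376726 34.22504637171386
front corners [array([652.4, -10.3]), array([558.9,  12.1])]
carrier front [array([ 603.9, -119.4]), array([ 552.8, -109. ])]
fin blob [array([ 581.2, -120.6]), array([ 576.7, -145.7]), array([ 570.7, -118.3]), array([ 565.4, -141.3])]
```

View pics/bed.png

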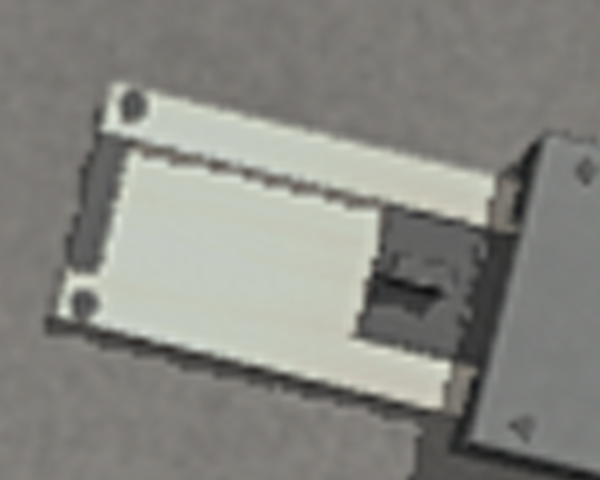

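Request:
send_rows(rows=[{"xyz": [-32.3, -29.8, 0], "twist": [0, 0, 0], "hand": 0.2}, {"xyz": [-32.3, -29.8, 0], "twist": [0, 0, 0], "hand": 0.2}, {"xyz": [-32.3, -29.8, 0], "twist": [0, 0, 0], "hand": 0.2}, {"xyz": [-32.3, -29.8, 0], "twist": [0, 0, 0], "hand": 0.2}, {"xyz": [-32.3, -29.8, 0], "twist": [0, 0, 0], "hand": 0.2}, {"xyz": [-32.3, -29.8, 0], "twist": [0, 0, 0], "hand": 0.2}, {"xyz": [-32.3, -29.8, 0], "twist": [0, 0, 0], "hand": 0.2}, {"xyz": [-32.3, -29.8, 0], "twist": [0, 0, 0], "hand": 0.2}, {"xyz": [-32.3, -29.8, 0], "twist": [0, 0, 0], "hand": 0.2}, {"xyz": [-32.3, -29.8, 0], "twist": [0, 0, 0], "hand": 0.2}, {"xyz": [-32.3, -29.8, 0], "twist": [0, 0, 0], "hand": 0.2}, {"xyz": [-32.3, -29.8, 0], "twist": [0, 0, 0], "hand": 0.2}], newtons=40)

```text
time: 1.3
tool_pos: [458.8, 106.1, 245.2]
eef_rot: [-0.0, 0.185, 0.983, 0.0]
contact_force: [0.4, 0.7, 0.6]
finger_gap: 0.401
finger_force: 0.0
```

Request:
send_rows(rows=[{"xyz": [-32.3, -29.8, 0], "twist": [0, 0, 0], "hand": 0.2}, {"xyz": [-32.3, -29.8, 0], "twist": [0, 0, 0], "hand": 0.2}, {"xyz": [-32.3, -29.8, 0], "twist": [0, 0, 0], "hand": 0.2}, {"xyz": [-32.3, -29.8, 0], "twist": [0, 0, 0], "hand": 0.2}, {"xyz": [-32.3, -29.8, 0], "twist": [0, 0, 0], "hand": 0.2}, {"xyz": [-32.3, -29.8, 0], "twist": [0, 0, 0], "hand": 0.2}])

```text
time: 1.9
tool_pos: [574.1, -131.0, 245.0]
eef_rot: [-0.0, 0.185, 0.983, 0.0]
contact_force: [0.6, 1.1, -0.2]
finger_gap: 0.401
finger_force: 0.0
```

Request:
send_rows(rows=[{"xyz": [0, 0, 10], "twist": [0, 0, 0.144], "hand": 0.2}, {"xyz": [0, 0, 10], "twist": [0, 0, 0.144], "hand": 0.2}, {"xyz": [0, 0, 10], "twist": [0, 0, 0.144], "hand": 0.2}, {"xyz": [0, 0, 10], "twist": [0, 0, 0.144], "hand": 0.2}, {"xyz": [0, 0, 10], "twist": [0, 0, 0.144], "hand": 0.2}, {"xyz": [0, 0, 10], "twist": [0, 0, 0.144], "hand": 0.2}, {"xyz": [0, 0, 10], "twist": [0, 0, 0.144], "hand": 0.2}, {"xyz": [0, 0, 10], "twist": [0, 0, 0.144], "hand": 0.2}, {"xyz": [0, 0, 10], "twist": [0, 0, 0.144], "hand": 0.2}, {"xyz": [0, 0, 10], "twist": [0, 0, 0.144], "hand": 0.2}, {"xyz": [0, 0, 0], "twist": [0, 0, 0], "hand": 0.2}])

```text
time: 3.0
tool_pos: [573.1, -129.0, 143.9]
eef_rot: [-0.001, 0.788, 0.616, -0.001]
contact_force: [0.7, 0.2, 1.3]
finger_gap: 0.4
finger_force: 0.0
```

```bash
cat >> m.py <<'E'
from scipy.spatial.transform import Rotation as Ro
def goto(x,y,z,ang):  # tool-frame shift and twist to a tool-down pose with tool x at world angle ang (deg)
    o=r.observe(); q=o["eef_rot"]; A=Ro.from_quat([q[1],q[2],q[3],q[0]])
    a=np.radians(ang); ex=np.array([np.cos(a),np.sin(a),0]); ez=np.array([0,0,-1.]); B=Ro.from_matrix(np.stack([ex,np.cross(ez,ex),ez],1))
    print("t",round(o["time"],2),"pos",o["tool_pos"].round(1),"ang",np.degrees(np.arctan2(A.as_matrix()[1,0],A.as_matrix()[0,0])).round(2),"gap",round(o["finger_gap"],3),"F",o["contact_force"].round(1),"ff",round(o["finger_force"],1))
    print(" shift",(A.inv().apply(np.array([x,y,z])-o["tool_pos"])).round(1),"twist",(A.inv()*B).as_rotvec().round(3))
E
python3 - <<'E'
from m import *
goto(573.5,-130.4,45,76.2)
im=cv2.imread("pics/top0.png")
x1,y1=710,34
g=cv2.cvtColor(rect(im,"top",22.5,470,x1,-206,y1),cv2.COLOR_BGR2GRAY).astype(float)
def edge(off0,off1,s): # sample profiles across axis, find outer 150 crossing
    d=np.array([-.238,-.971]);n=np.array([.971,-.238]);f=np.array([605.65,.9]);P=[]
    for t in np.arange(20,120,4):
        ks=np.arange(off0,off1,.25)*s
        p=f+t*d+ks[:,None]*n
        v=cv2.remap(g.astype(np.float32),((y1-p[:,1])*S).astype(np.float32)[None],((x1-p[:,0])*S).astype(np.float32)[None],cv2.INTER_LINEAR)[0]
        i=np.where(v>155)[0]
        if len(i): P.append((t,ks[i[-1]]))
    P=np.array(P); return np.polyfit(P[:,0],P[:,1],1),np.median(P[:,1])
print(edge(38,56,1),edge(38,56,-1))
E
```

```text
t 3.0 pos [ 573.1 -129.   143.9] ang 76.01 gap 0.4 F [0.7 0.2 1.3] ff 0.0
 shift [-1.3  1.  98.9] twist [-0.003 -0.    -0.003]
(array([-9.13461538e-04,  4.85421154e+01]), np.float64(48.5)) (array([ 7.21153846e-04, -4.73290385e+01]), np.float64(-47.25))
```

Request:
send_rows(rows=[{"xyz": [-1.3, 1.5, 24], "twist": [0, 0, -0.003], "hand": 0.2}, {"xyz": [0, 0, 25], "twist": [0, 0, 0], "hand": 0.2}, {"xyz": [0, 0, 25], "twist": [0, 0, 0], "hand": 0.2}, {"xyz": [0, 0, 15], "twist": [0, 0, 0], "hand": 0.2}, {"xyz": [0, 0, 10], "twist": [0, 0, 0], "hand": 0.2}, {"xyz": [0, 0, 0], "twist": [0, 0, 0], "hand": 0.2}])

```text
time: 3.6
tool_pos: [574.6, -130.7, 45.5]
eef_rot: [-0.001, 0.786, 0.619, -0.0]
contact_force: [0.9, -0.9, 0.2]
finger_gap: 0.396
finger_force: 0.0
```

Request:
send_rows(rows=[{"xyz": [0, 0, 0], "twist": [0, 0, 0], "hand": 1}, {"xyz": [0, 0, 0], "twist": [0, 0, 0], "hand": 1}, {"xyz": [0, 0, 0], "twist": [0, 0, 0], "hand": 1}, {"xyz": [0, 0, 0], "twist": [0, 0, 0], "hand": 1}, {"xyz": [0, 0, 0], "twist": [0, 0, 0], "hand": 1}, {"xyz": [0, 0, 0], "twist": [0, 0, 0], "hand": 1}])

```text
time: 4.2
tool_pos: [575.2, -130.9, 47.3]
eef_rot: [0.001, 0.786, 0.618, 0.0]
contact_force: [-1.5, 0.3, 7.1]
finger_gap: 0.107
finger_force: 40.5
```

```bash
python3 - <<'E'
from m import *
goto(573.5,-130.4,45,76.2)
E
```

```text
t 4.2 pos [ 575.2 -130.9   47.3] ang 76.32 gap 0.107 F [-1.5  0.3  7.1] ff 40.5
 shift [ 0.1 -1.8  2.3] twist [0.001 0.    0.002]
```

Request:
send_rows(rows=[{"xyz": [0, 0.5, -2], "twist": [0, 0, 0], "hand": 1}, {"xyz": [4, 0, 0], "twist": [0, 0, 0], "hand": 1}, {"xyz": [8, 0, 0], "twist": [0, 0, 0], "hand": 1}, {"xyz": [8, 0, 0], "twist": [0, 0, 0], "hand": 1}, {"xyz": [8, 0, 0], "twist": [0, 0, 0], "hand": 1}])

```text
time: 4.7
tool_pos: [582.0, -102.8, 48.1]
eef_rot: [-0.0, 0.786, 0.618, -0.0]
contact_force: [-0.0, 0.0, -5.1]
finger_gap: 0.105
finger_force: 39.0
```

```bash
python3 - <<'E'
from m import *
goto(573.5,-130.4,45,76.2)
E
```

```text
t 4.7 pos [ 582.  -102.8   48.1] ang 76.33 gap 0.105 F [-0.   0.  -5.1] ff 39.0
 shift [-28.9  -1.8   3.1] twist [-0.    -0.     0.002]
```

Request:
send_rows(rows=[{"xyz": [8, 0, 1], "twist": [0, 0, 0], "hand": 1}, {"xyz": [10, 0, 0], "twist": [0, 0, 0], "hand": 1}, {"xyz": [10, 0, 0], "twist": [0, 0, 0], "hand": 1}, {"xyz": [10, 0, 0], "twist": [0, 0, 0], "hand": 1}, {"xyz": [10, 0, 0], "twist": [0, 0, 0], "hand": 1}, {"xyz": [10, 0, 0], "twist": [0, 0, 0], "hand": 1}, {"xyz": [4, 0, 0], "twist": [0, 0, 0], "hand": 1}])

```text
time: 5.4
tool_pos: [596.9, -42.4, 47.3]
eef_rot: [0.0, 0.786, 0.618, 0.0]
contact_force: [-0.6, -2.1, -1.7]
finger_gap: 0.109
finger_force: 39.6
```

```bash
python3 - <<'E'
from m import *
goto(573.5,-130.4,45,76.2)
E
```

```text
t 5.4 pos [596.9 -42.4  47.3] ang 76.35 gap 0.109 F [-0.6 -2.1 -1.7] ff 39.6
 shift [-91.   -2.    2.3] twist [ 0.    -0.     0.003]
```

Drawn 91 mm with low forces. The stop is about 15–18 mm further, so I'll creep from here.

Request:
send_rows(rows=[{"xyz": [3, 0, 0], "twist": [0, 0, 0], "hand": 1}, {"xyz": [3, 0, 0], "twist": [0, 0, 0], "hand": 1}, {"xyz": [3, 0, 0], "twist": [0, 0, 0], "hand": 1}, {"xyz": [2, 0, 0], "twist": [0, 0, 0], "hand": 1}, {"xyz": [2, 0, 0], "twist": [0, 0, 0], "hand": 1}])

```text
time: 5.9
tool_pos: [599.8, -30.9, 47.4]
eef_rot: [0.0, 0.786, 0.618, 0.0]
contact_force: [-0.3, -2.5, -0.8]
finger_gap: 0.108
finger_force: 39.7
```

Request:
send_rows(rows=[{"xyz": [1, 0, 0], "twist": [0, 0, 0], "hand": 1}, {"xyz": [1, 0, 0], "twist": [0, 0, 0], "hand": 1}, {"xyz": [1, 0, 0], "twist": [0, 0, 0], "hand": 1}])

```text
time: 6.2
tool_pos: [600.5, -28.0, 47.4]
eef_rot: [0.0, 0.786, 0.618, 0.0]
contact_force: [-1.4, -3.0, 0.0]
finger_gap: 0.111
finger_force: 39.7
```

```bash
python3 - <<'E'
from m import *
goto(573.5,-130.4,45,76.2)
E
```

```text
t 6.2 pos [600.5 -28.   47.4] ang 76.3 gap 0.111 F [-1.4 -3.   0. ] ff 39.7
 shift [-105.9   -2.     2.4] twist [ 0.    -0.     0.002]
```

Request:
send_rows(rows=[{"xyz": [1.5, 0, 0], "twist": [0, 0, 0], "hand": 1}, {"xyz": [1.5, 0, 0], "twist": [0, 0, 0], "hand": 1}, {"xyz": [0, 0, 0], "twist": [0, 0, 0], "hand": 1}])

```text
time: 6.5
tool_pos: [600.9, -26.3, 47.4]
eef_rot: [0.0, 0.786, 0.618, -0.001]
contact_force: [-4.1, -14.5, 0.6]
finger_gap: 0.104
finger_force: 40.0
```

Request:
send_rows(rows=[{"xyz": [1.5, 0, 0], "twist": [0, 0, 0], "hand": 1}, {"xyz": [1.5, 0, 0], "twist": [0, 0, 0], "hand": 1}, {"xyz": [0, 0, 0], "twist": [0, 0, 0], "hand": 1}])

```text
time: 6.8
tool_pos: [601.0, -26.0, 47.5]
eef_rot: [0.001, 0.786, 0.618, -0.002]
contact_force: [-9.1, -34.4, 4.3]
finger_gap: 0.107
finger_force: 40.4
```

```bash
python3 - <<'E'
from m import *
goto(573.5,-130.4,45,76.2)
E
```

```text
t 6.8 pos [601.  -26.   47.5] ang 76.33 gap 0.107 F [ -9.1 -34.4   4.3] ff 40.4
 shift [-108.    -2.     2.9] twist [-0.001  0.004  0.002]
```

Request:
send_rows(rows=[{"xyz": [-2, 0, 0], "twist": [0, 0, 0], "hand": 1}, {"xyz": [-2, 0, 0], "twist": [0, 0, 0], "hand": 1}, {"xyz": [0, 0, 0], "twist": [0, 0, 0], "hand": 1}])

```text
time: 7.1
tool_pos: [600.8, -26.4, 47.3]
eef_rot: [0.0, 0.786, 0.618, -0.0]
contact_force: [-2.0, -8.2, 1.4]
finger_gap: 0.11
finger_force: 39.9
```

Request:
send_rows(rows=[{"xyz": [0, 0, 0], "twist": [0, 0, 0], "hand": 0.2}, {"xyz": [0, 0, 0], "twist": [0, 0, 0], "hand": 0.2}, {"xyz": [0, 0, 0], "twist": [0, 0, 0], "hand": 0.2}, {"xyz": [0, 0, -10], "twist": [0, 0, 0], "hand": 0.2}, {"xyz": [0, 0, -30], "twist": [0, 0, 0], "hand": 0.2}, {"xyz": [0, 0, -40], "twist": [0, 0, 0], "hand": 0.2}, {"xyz": [0, 0, -40], "twist": [0, 0, 0], "hand": 0.2}])

```text
time: 7.8
tool_pos: [600.7, -25.8, 169.2]
eef_rot: [-0.0, 0.786, 0.618, -0.0]
contact_force: [0.3, -0.1, -0.5]
finger_gap: 0.405
finger_force: 0.0
```

```bash
python3 - <<'E'
from m import *
goto(593,277.7,160,81)
E
```

```text
t 7.8 pos [600.7 -25.8 169.2] ang 76.31 gap 0.405 F [ 0.3 -0.1 -0.5] ff 0.0
 shift [293.1 -79.2   9.3] twist [-0.    -0.    -0.082]
```

Request:
send_rows(rows=[{"xyz": [42, -11.3, 0], "twist": [0, 0, 0], "hand": 0.2}, {"xyz": [42, -11.3, 0], "twist": [0, 0, 0], "hand": 0.2}, {"xyz": [42, -11.3, 0], "twist": [0, 0, 0], "hand": 0.2}, {"xyz": [42, -11.3, 0], "twist": [0, 0, 0], "hand": 0.2}, {"xyz": [42, -11.3, 0], "twist": [0, 0, 0], "hand": 0.2}, {"xyz": [42, -11.3, 0], "twist": [0, 0, 0], "hand": 0.2}, {"xyz": [42, -11.3, 0], "twist": [0, 0, -0.082], "hand": 0.2}, {"xyz": [0, 0, 0], "twist": [0, 0, 0], "hand": 0.2}])

```text
time: 8.6
tool_pos: [592.8, 283.2, 168.0]
eef_rot: [-0.0, 0.758, 0.652, 0.001]
contact_force: [-1.7, -0.1, -0.1]
finger_gap: 0.399
finger_force: 0.0
```

```bash
python3 - <<'E'
from m import *
goto(592.9,279.7,12,81)
im=snap("top","top1")
u,v=proj("top",(610,-80,24)).astype(int); print(u,v)
c=im[v-40:v+40,u-60:u+50]; cv2.imwrite("pics/crop2.png",cv2.resize(c,None,fx=7,fy=7,interpolation=cv2.INTER_CUBIC)); print(u-60,v-40)
E
```

```text
t 8.6 pos [592.8 283.2 168. ] ang 81.41 gap 0.399 F [-1.7 -0.1 -0.1] ff 0.0
 shift [ -3.6   0.5 156. ] twist [ 0.001 -0.001  0.007]
312 196
252 156
```

View pics/crop2.png

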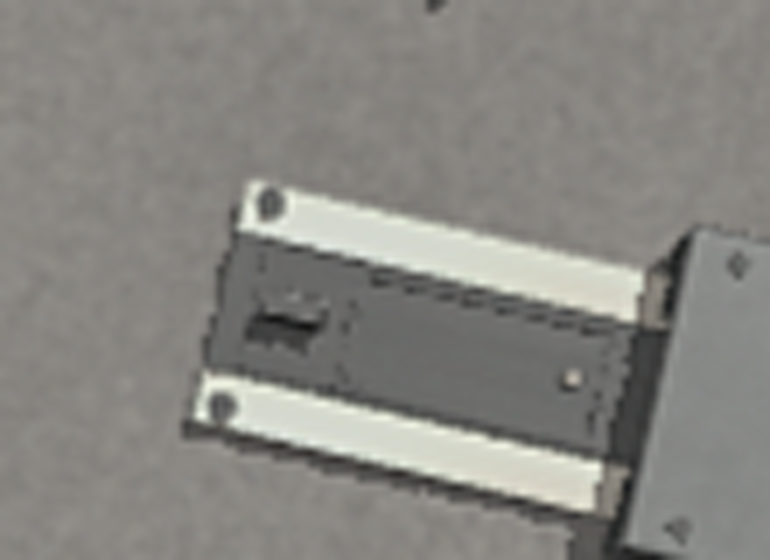

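The carrier is drawn fully out: its front is against the stop at about (283,202), the fin is at (293,201), the seat is clear and the pin is at (333,209). Next, pick up the blade.

Request:
send_rows(rows=[{"xyz": [-3.6, 0.5, 30], "twist": [0, 0, 0.007], "hand": 0.5}, {"xyz": [0, 0, 35], "twist": [0, 0, 0], "hand": 0.5}, {"xyz": [0, 0, 35], "twist": [0, 0, 0], "hand": 0.5}, {"xyz": [0, 0, 20], "twist": [0, 0, 0], "hand": 0.5}, {"xyz": [0, 0, 10], "twist": [0, 0, 0], "hand": 0.5}, {"xyz": [0, 0, 0], "twist": [0, 0, 0], "hand": 0.5}, {"xyz": [0, 0, 0], "twist": [0, 0, 0], "hand": 0.5}])

```text
time: 9.35
tool_pos: [594.2, 274.5, 38.5]
eef_rot: [0.0, 0.763, 0.647, 0.001]
contact_force: [0.8, 0.5, 0.3]
finger_gap: 0.253
finger_force: 0.0
```

```bash
python3 - <<'E'
from m import *
goto(592.9,279.7,22.5,81)
im=cv2.imread("pics/top1.png")
for z in(30,33): print("pin",at("top",333.0,209.4,z).round(1))
s=snap("scene","s1"); u,v=proj("scene",(592,278,15)).astype(int)
cv2.imwrite("pics/crop3.png",cv2.resize(s[v-40:v+40,u-50:u+50],None,fx=7,fy=7,interpolation=cv2.INTER_CUBIC))
E
```

```text
t 9.35 pos [594.2 274.5  38.5] ang 80.57 gap 0.253 F [0.8 0.5 0.3] ff 0.0
 shift [ 4.9 -2.2 16. ] twist [ 0.001 -0.001 -0.008]
pin [ 573.5 -133.7   30. ]
pin [ 573.2 -133.4   33. ]
```

View pics/crop3.png

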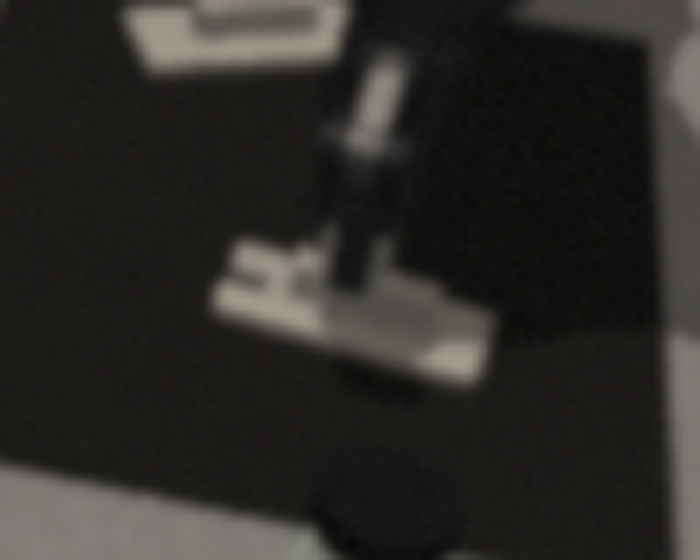

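The open jaws straddle the notched blade's rib, with the notch at the left end of this view. I'll correct by the remaining offset and descend in small steps.

Request:
send_rows(rows=[{"xyz": [4.9, -2.2, 4], "twist": [0, 0, -0.008], "hand": 0.5}, {"xyz": [0, 0, 0], "twist": [0, 0, 0], "hand": 0.5}, {"xyz": [0, 0, 0], "twist": [0, 0, 0], "hand": 0.5}, {"xyz": [0, 0, 0], "twist": [0, 0, 0], "hand": 0.5}])

```text
time: 9.8
tool_pos: [592.3, 280.0, 33.6]
eef_rot: [0.0, 0.76, 0.65, 0.0]
contact_force: [1.2, -0.2, -0.9]
finger_gap: 0.248
finger_force: 0.0
```

```bash
python3 - <<'E'
from m import *
goto(592.9,279.7,22.5,81)
E
```

```text
t 9.8 pos [592.3 280.   33.6] ang 81.07 gap 0.248 F [ 1.2 -0.2 -0.9] ff 0.0
 shift [-0.2  0.7 11.1] twist [ 0.    -0.     0.001]
```

Request:
send_rows(rows=[{"xyz": [0, 1.3, 5], "twist": [0, 0, 0], "hand": 0.5}, {"xyz": [0, 0, 4], "twist": [0, 0, 0], "hand": 0.5}, {"xyz": [0, 0, 2], "twist": [0, 0, 0], "hand": 0.5}, {"xyz": [0, 0, 0], "twist": [0, 0, 0], "hand": 0.5}])

```text
time: 10.2
tool_pos: [593.3, 279.6, 21.7]
eef_rot: [-0.0, 0.76, 0.65, -0.0]
contact_force: [1.1, -0.1, 0.8]
finger_gap: 0.248
finger_force: 0.0
```

Request:
send_rows(rows=[{"xyz": [0, 0, 0], "twist": [0, 0, 0], "hand": 1}, {"xyz": [0, 0, 0], "twist": [0, 0, 0], "hand": 1}, {"xyz": [0, 0, 0], "twist": [0, 0, 0], "hand": 1}, {"xyz": [0, 0, 0], "twist": [0, 0, 0], "hand": 1}, {"xyz": [0, 0, 0], "twist": [0, 0, 0], "hand": 1}, {"xyz": [0, 0, 0], "twist": [0, 0, 0], "hand": 1}], newtons=50)

```text
time: 10.8
tool_pos: [593.5, 279.7, 22.3]
eef_rot: [-0.0, 0.76, 0.65, 0.0]
contact_force: [-0.1, -0.4, 0.1]
finger_gap: 0.098
finger_force: 50.6
```

```bash
python3 - <<'E'
from m import *
goto(592.9,279.7,22.5,81)
E
```

```text
t 10.8 pos [593.5 279.7  22.3] ang 81.06 gap 0.098 F [-0.1 -0.4  0.1] ff 50.6
 shift [-0.1 -0.6 -0.2] twist [ 0.    -0.     0.001]
```

Request:
send_rows(rows=[{"xyz": [0, 0, -4], "twist": [0, 0, 0], "hand": 1}, {"xyz": [0, 0, -10], "twist": [0, 0, 0], "hand": 1}, {"xyz": [0, 0, -20], "twist": [0, 0, 0], "hand": 1}, {"xyz": [0, 0, -25], "twist": [0, 0, 0], "hand": 1}, {"xyz": [0, 0, -25], "twist": [0, 0, 0], "hand": 1}, {"xyz": [0, 0, -15], "twist": [0, 0, 0], "hand": 1}, {"xyz": [0, 0, 0], "twist": [0, 0, 0], "hand": 1}])

```text
time: 11.5
tool_pos: [594.3, 280.0, 123.8]
eef_rot: [0.001, 0.76, 0.65, 0.002]
contact_force: [-0.1, 0.4, -1.8]
finger_gap: 0.102
finger_force: 50.5
```

```bash
python3 - <<'E'
from m import *
goto(584,-95.3,115,76.2)
E
```

```text
t 11.5 pos [594.3 280.  123.8] ang 81.07 gap 0.102 F [-0.1  0.4 -1.8] ff 50.5
 shift [-372.4   48.1    8.3] twist [ 0.003 -0.002  0.085]
```

Request:
send_rows(rows=[{"xyz": [-20, 2.6, 0], "twist": [0, 0, 0], "hand": 1}, {"xyz": [-38, 4.9, 0], "twist": [0, 0, 0], "hand": 1}, {"xyz": [-38, 4.9, 0], "twist": [0, 0, 0], "hand": 1}, {"xyz": [-38, 4.9, 0], "twist": [0, 0, 0], "hand": 1}, {"xyz": [-38, 4.9, 0], "twist": [0, 0, 0], "hand": 1}, {"xyz": [-38, 4.9, 0], "twist": [0, 0, 0], "hand": 1}, {"xyz": [-38, 4.9, 0], "twist": [0, 0, 0], "hand": 1}, {"xyz": [-38, 4.9, 0], "twist": [0, 0, 0], "hand": 1}, {"xyz": [-38, 4.9, 0], "twist": [0, 0, 0], "hand": 1}, {"xyz": [-30, 3.9, 0], "twist": [0, 0, 0], "hand": 1}, {"xyz": [-18, 2.4, 0], "twist": [0, 0, 0.045], "hand": 1}, {"xyz": [0, 0, 0], "twist": [0, 0, 0.04], "hand": 1}])

```text
time: 12.7
tool_pos: [582.2, -98.3, 119.9]
eef_rot: [-0.001, 0.788, 0.615, -0.001]
contact_force: [0.8, 0.0, -2.1]
finger_gap: 0.102
finger_force: 50.5
```

Request:
send_rows(rows=[{"xyz": [0, 0, 8], "twist": [0, 0, 0], "hand": 1}, {"xyz": [0, 0, 0], "twist": [0, 0, 0], "hand": 1}, {"xyz": [0, 0, 0], "twist": [0, 0, 0], "hand": 1}, {"xyz": [0, 0, 0], "twist": [0, 0, 0], "hand": 1}])

```text
time: 13.1
tool_pos: [583.1, -94.9, 113.0]
eef_rot: [-0.0, 0.787, 0.617, -0.0]
contact_force: [0.2, 0.2, -2.1]
finger_gap: 0.101
finger_force: 50.5
```

```bash
python3 - <<'E'
from m import *
goto(584,-95.3,60,76.2)
E
```

```text
t 13.1 pos [583.1 -94.9 113. ] ang 76.26 gap 0.101 F [ 0.2  0.2 -2.1] ff 50.5
 shift [-0.2  0.9 53. ] twist [-0.    -0.     0.001]
```

Request:
send_rows(rows=[{"xyz": [-0.2, 0.9, 15], "twist": [0, 0, 0], "hand": 1}, {"xyz": [0, 0, 20], "twist": [0, 0, 0], "hand": 1}, {"xyz": [0, 0, 15], "twist": [0, 0, 0], "hand": 1}, {"xyz": [0, 0, 4], "twist": [0, 0, 0], "hand": 1}, {"xyz": [0, 0, 0], "twist": [0, 0, 0], "hand": 1}, {"xyz": [0, 0, 0], "twist": [0, 0, 0], "hand": 1}])

```text
time: 13.7
tool_pos: [584.3, -95.6, 59.6]
eef_rot: [0.0, 0.787, 0.617, 0.0]
contact_force: [0.2, -0.2, -1.8]
finger_gap: 0.104
finger_force: 50.4
```

```bash
python3 - <<'E'
from m import *
goto(584,-95.3,44.3,76.2)
out=[]
for n,w in(("top",28),("scene",32)):
    im=snap(n,n+"2"); u,v=proj(n,(580,-105,30)).astype(int); print(n,u-w,v-w)
    c=im[v-w:v+w,u-w:u+w]; out.append(cv2.resize(c,(395,395),interpolation=cv2.INTER_CUBIC))
cv2.imwrite("pics/crop4.png",np.hstack(out))
E
```

```text
t 13.7 pos [584.3 -95.6  59.6] ang 76.2 gap 0.104 F [ 0.2 -0.2 -1.8] ff 50.4
 shift [ 0.3 -0.4 15.3] twist [ 0.001 -0.     0.   ]
top 294 179
scene 204 187
```

View pics/crop4.png

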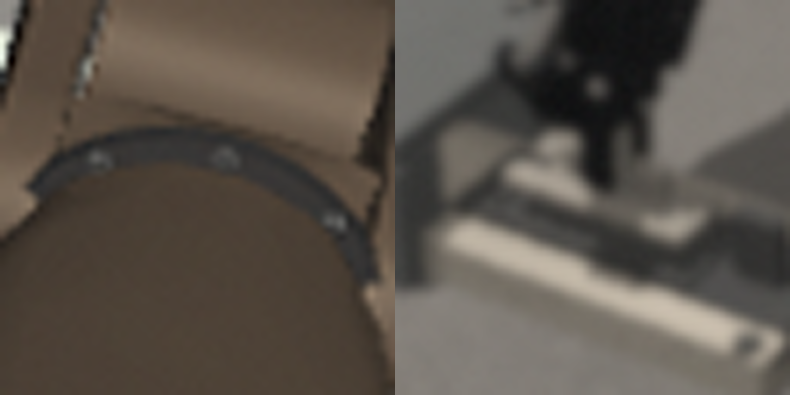

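The top view is blocked by the arm. The scene view shows the blade level above the seat, with its notched end towards the housing. I'll lower it in small steps and watch the height and force.

Request:
send_rows(rows=[{"xyz": [0.2, -0.3, 2], "twist": [0, 0, 0], "hand": 1}, {"xyz": [0, 0, 2], "twist": [0, 0, 0], "hand": 1}, {"xyz": [0, 0, 2], "twist": [0, 0, 0], "hand": 1}, {"xyz": [0, 0, 2], "twist": [0, 0, 0], "hand": 1}, {"xyz": [0, 0, 0], "twist": [0, 0, 0], "hand": 1}])

```text
time: 14.3
tool_pos: [583.7, -95.4, 51.0]
eef_rot: [-0.0, 0.787, 0.617, -0.0]
contact_force: [0.6, 1.0, -1.0]
finger_gap: 0.098
finger_force: 50.4
```

Request:
send_rows(rows=[{"xyz": [0, 0, 2], "twist": [0, 0, 0], "hand": 1}, {"xyz": [0, 0, 1], "twist": [0, 0, 0], "hand": 1}, {"xyz": [0, 0, 0], "twist": [0, 0, 0], "hand": 1}])

```text
time: 14.6
tool_pos: [583.8, -95.4, 48.1]
eef_rot: [-0.0, 0.787, 0.617, -0.0]
contact_force: [-1.3, 0.7, -0.5]
finger_gap: 0.102
finger_force: 50.4
```

Request:
send_rows(rows=[{"xyz": [0, 0, 1], "twist": [0, 0, 0], "hand": 1}, {"xyz": [0, 0, 1], "twist": [0, 0, 0], "hand": 1}, {"xyz": [0, 0, 0], "twist": [0, 0, 0], "hand": 1}])

```text
time: 14.9
tool_pos: [583.8, -95.4, 46.2]
eef_rot: [-0.0, 0.787, 0.617, -0.0]
contact_force: [-0.6, -0.4, -1.6]
finger_gap: 0.1
finger_force: 50.4
```

Request:
send_rows(rows=[{"xyz": [0, 0, 1], "twist": [0, 0, 0], "hand": 1}, {"xyz": [0, 0, 0.5], "twist": [0, 0, 0], "hand": 1}, {"xyz": [0, 0, 0], "twist": [0, 0, 0], "hand": 1}])

```text
time: 15.2
tool_pos: [583.8, -95.4, 44.7]
eef_rot: [-0.0, 0.787, 0.617, 0.0]
contact_force: [0.1, -0.3, -1.9]
finger_gap: 0.101
finger_force: 50.4
```

Request:
send_rows(rows=[{"xyz": [0, 0, 0.6], "twist": [0, 0, 0], "hand": 1}, {"xyz": [0, 0, 0], "twist": [0, 0, 0], "hand": 1}])

```text
time: 15.4
tool_pos: [583.9, -95.4, 44.3]
eef_rot: [0.0, 0.787, 0.617, 0.0]
contact_force: [-0.5, -0.4, -0.4]
finger_gap: 0.1
finger_force: 50.7
```

Request:
send_rows(rows=[{"xyz": [0, 0, 0.6], "twist": [0, 0, 0], "hand": 1}, {"xyz": [0, 0, 0], "twist": [0, 0, 0], "hand": 1}])

```text
time: 15.6
tool_pos: [583.9, -95.4, 44.3]
eef_rot: [0.0, 0.787, 0.617, 0.0]
contact_force: [-1.4, 0.9, 7.1]
finger_gap: 0.1
finger_force: 51.7
```

The blade is seated, with contact at TCP z = 44.3 as predicted. Release and back off.

Request:
send_rows(rows=[{"xyz": [0, 0, -0.5], "twist": [0, 0, 0], "hand": 1}, {"xyz": [0, 0, 0], "twist": [0, 0, 0], "hand": 0.6}, {"xyz": [0, 0, 0], "twist": [0, 0, 0], "hand": 0.5}, {"xyz": [0, 0, 0], "twist": [0, 0, 0], "hand": 0.4}, {"xyz": [0, 0, 0], "twist": [0, 0, 0], "hand": 0.4}, {"xyz": [0, 0, -5], "twist": [0, 0, 0], "hand": 0.4}, {"xyz": [0, 0, -15], "twist": [0, 0, 0], "hand": 0.4}, {"xyz": [0, 0, -30], "twist": [0, 0, 0], "hand": 0.4}, {"xyz": [0, 0, -40], "twist": [0, 0, 0], "hand": 0.4}, {"xyz": [0, 0, -40], "twist": [0, 0, 0], "hand": 0.4}])

```text
time: 16.6
tool_pos: [583.6, -95.3, 176.6]
eef_rot: [0.0, 0.787, 0.617, 0.0]
contact_force: [0.9, -0.2, 0.2]
finger_gap: 0.3
finger_force: 0.0
```

Request:
send_rows(rows=[{"xyz": [35, 0, -10], "twist": [0, 0, 0], "hand": 0.4}, {"xyz": [40, 0, 0], "twist": [0, 0, 0], "hand": 0.4}, {"xyz": [40, 0, 0], "twist": [0, 0, 0], "hand": 0.4}, {"xyz": [40, 0, 0], "twist": [0, 0, 0], "hand": 0.4}, {"xyz": [40, 0, 0], "twist": [0, 0, 0], "hand": 0.4}, {"xyz": [40, 0, 0], "twist": [0, 0, 0], "hand": 0.4}, {"xyz": [40, 0, 0], "twist": [0, 0, 0], "hand": 0.4}, {"xyz": [40, 0, 0], "twist": [0, 0, 0], "hand": 0.4}, {"xyz": [30, 0, 0], "twist": [0, 0, 0], "hand": 0.4}, {"xyz": [0, 0, 0], "twist": [0, 0, 0], "hand": 0.4}, {"xyz": [0, 0, 0], "twist": [0, 0, 0], "hand": 0.4}])

```text
time: 17.7
tool_pos: [665.8, 240.0, 184.9]
eef_rot: [0.0, 0.787, 0.617, 0.0]
contact_force: [0.7, -0.3, -0.3]
finger_gap: 0.297
finger_force: 0.0
```

```bash
python3 - <<'E'
from m import *
out=[]
for n,w,p in(("top",30,(590,-75,25)),("scene",34,(590,-75,30))):
    im=snap(n,n+"3"); u,v=proj(n,p).astype(int); print(n,u-w,v-w)
    out.append(cv2.resize(im[v-w:v+w,u-w:u+w],(395,395),interpolation=cv2.INTER_CUBIC))
cv2.imwrite("pics/crop5.png",np.hstack(out))
E
```

```text
top 281 173
scene 212 189
```

View pics/crop5.png

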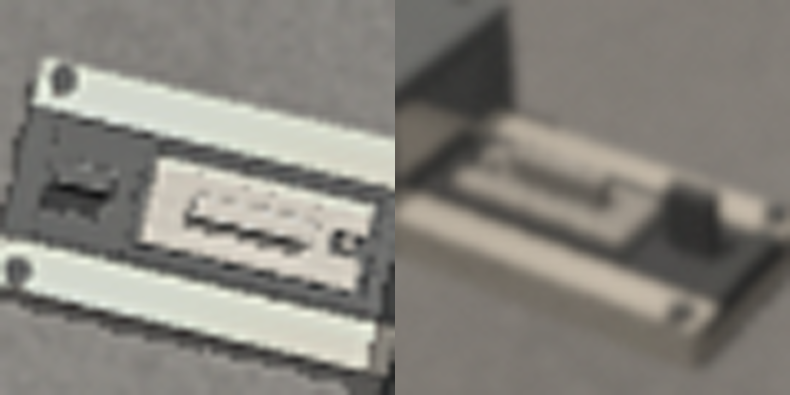

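The blade lies flat in the seat with the pin inside the notch at about (333,210). The fin is unchanged at (293,201), and there's no gap between carrier and stop.

```bash
python3 -c "
from rig import r
print(r.close_job())"
```

```text
the job is handed in; nothing more can be done
None
```

The carrier is drawn out against its front stop, and the notched blade lies flat, rib up, in the seat with its notch over the pin; the job was handed in at about 18 s, and the plain blade, jars and screwdriver were not touched.

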